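Sort the test probes and hold the long one in the guide

ROBOT

A 6-joint arm with a two-finger parallel gripper is mounted at the origin on the work surface. World frame = base frame: x ahead of the robot, y to its left, z up, the work surface at z = 0. Lengths are in m, angles in rad, forces in N, time in s.
With the tool pointing down it reaches from about 0.3 to 0.775 m from the base axis. Payload 14.6 kg.
Tool frame: the origin (TCP) lies on the centre line of the jaws, within the pads' length; the fingertips stand 14 mm ahead of it and the grasp point (between the pads) lies 5 mm behind it; z points along the fingers, y is the direction in which the jaws open and shut (so a half turn about z gives the same grasp; the last joint's range is limited). The gripper opens to 94 mm and grips with 3 to 60 N. Pads are 16 mm wide; open, the fingers measure 119 mm over their backs; the gripper's body (75 mm by 177 mm) begins 78 mm behind the grasp point.
Start: joints at [-1.253, 0.3, 1.521, -0, 1.321, -0.067], TCP at [0.206, -0.51, 0.219] pointing down, gripper open.
Joint ranges: [-3.03, 3.03], [-0.79, 2.21], [0.23, 2.52], [-1.04, 4.18], [0, 3.07], [-2.55, 2.55]. Speed limits (rad/s): [2.22, 2.22, 2.57, 3.14, 3.14, 3.14].

INTERFACE

Orientations are given as [roll, pitch, yaw] about the fixed x, y, z axes, in that order (R = Rz(yaw) Ry(pitch) Rx(roll)).
In Python, from plant import * gives the robot as it stands. The module is installed in compiled form; this text tells all that it offers.
- The arm moves only by the tool drive_tool, never from a script. Its argument "series" is a list of rows, each a list of 3 entries, a list of its own where there are three numbers: the shift along the tool's x, y, z in units of 50 mm (1.0 is 50 mm), then the turn, a rotation vector about the tool's x, y, z in units of 8 degrees (1.0 is 8 degrees), then the finger opening in mm, from 0 to 94. In form: [[[tx, ty, tz], [wx, wy, wz], fingers], ...]. A call has 1 to 20 rows; each row shifts and turns the commanded pose from where the row before left it, along the tool's axes as they then stand; what a row does not reach is not made up. A row lasts 1/10 s, in which the tool goes at most 50 mm and 8.59 degrees, less where a joint would pass 70% of its speed; a pose out of reach is approached as far as the arm can. A call is refused whole if a number of a shift passes 1 or a number of a turn 1, either way. A call with a gripper value outside its range is refused whole. The fingers move at their own pace and stop on an object; the grip force is fixed at half the most. Time passes only in rows, so rows that do not move let the fingers close. It gives the time, the measured TCP pose, the force and the opening at its end, in the units of the state.
- read_state(): the state, without advancing time (a new reading comes with each control period).
- get_image(name): name is "side" or "top" or "wrist"; returns a dict with "img" (420x560x3 uint8, blue, green, red), "depth" (420x560 float32, m along the optical axis (not along the pixel's ray), 0 where there is no reading), "intrinsics" (3x3 intrinsics, pixels), "rvec" (rotation vector, rad) and "tvec" (3), from world to camera coordinates, as OpenCV has them; the wrist camera has in their place "T_tool_cam" (4x4, takes a point from camera to tool coordinates, whose origin is the TCP and whose axes are the flange's). Camera axes: x right, y down, z forward; pixel columns grow to the right and rows downward; lengths in m; the calibration is good to about 2 mm. A picture is of the moment at which its call begins: read the wrist's pose just before it.
- close_job(): hands the job in, once; it reports no verdict.
The state is a dict: "t": time; "joints": joint angles; "dq": joint speeds; "effort": joint torques, N m; "position": TCP position; "tcp_rot": TCP orientation; "force": force on the tool from outside, world axes, zero at the start; "ft_torque": the same for the moment, N m; "gripper_width": opening from 0.0 (shut) to 1.0 (fully open).
Only numpy, scipy, OpenCV 4.12 (cv2) and the standard library are available. Lean on these libraries where they do the work, as an engineer would, in place of code of your own. Each camera call takes 0.05 s, during which the arm holds its last target.

TASK

First put the short and the medium test probe from the wooden stand fully down into free holes of the aluminium rack, each in the row whose middle hole already holds a probe of its own length. Then take the long probe by its grip, lower it upright through the hole in the white guide plate of the test fixture without touching the fixture, and finish while holding it there, still and centred, its tip about midway between the plate's underside and the adapter below. Leave the rack's two probes and everything else on the bench where they are.

Things in the scene. Friction and masses are not known exactly. Their poses are not given: they have to be found in the camera images.
- stand: Wooden block 170 x 50 x 48 mm, fixed to the bench. Three round holes along its x axis at x = -60, 0, +60 mm (y = 0), 11 mm in diameter below a 3 mm funnel mouth, 40 mm deep, flat floor 8 mm above the bench. The three loose probes stand in them in any order. Origin: centre of its underside; z up.
- rack: Aluminium block 170 x 125 x 48 mm, fixed to the bench, with two rows of three holes like the stand's (11 mm in diameter, 3 mm funnel mouth, 40 mm deep, floor 8 mm above the bench). The rows run along its x axis: row at y = -40 mm and row at y = +40 mm, holes at x = -60, 0, +60 mm. The middle hole (x = 0) of each row holds a probe, one short and one medium, either way round; the outer holes are free. Origin: centre of its underside; z up.
- probe_short: Loose short probe, 100 mm long: bare steel shank 8 mm in diameter and 60 mm long with a flat tip, below a black round grip 26 mm in diameter and 40 mm tall. About 60 g. Origin: centre of the flat tip (lower end); z runs up along the shank to the grip; yaw means nothing. Grip's middle: z = 80 mm.
- probe_medium: Loose medium probe, 120 mm long. Same build as the short probe: bare steel shank 8 mm in diameter with a flat tip, below a black round grip 26 mm in diameter and 40 mm tall; shank 80 mm long. About 60 g. Origin: centre of the flat tip (lower end); z runs up along the shank to the grip; yaw means nothing. Grip's middle: z = 100 mm.
- probe_long: Loose long probe, 140 mm long. Same build as the short probe: bare steel shank 8 mm in diameter with a flat tip, below a black round grip 26 mm in diameter and 40 mm tall; shank 100 mm long. About 60 g. Origin: centre of the flat tip (lower end); z runs up along the shank to the grip; yaw means nothing. Grip's middle: z = 120 mm.
- mate_short: A second short probe (100 mm), loose, already standing in the middle hole of one rack row; stays there. Origin: centre of the flat tip (lower end); z runs up along the shank to the grip; yaw means nothing.
- mate_medium: A second medium probe (120 mm), loose, already standing in the middle hole of the other rack row; stays there. Origin: centre of the flat tip (lower end); z runs up along the shank to the grip; yaw means nothing.
- fixture: Test fixture fixed to the bench: aluminium base 120 x 120 x 10 mm, a black adapter (95 x 52 mm) on it with a small brass stud whose top is 35 mm above the bench, and on four steel posts (12 mm in diameter, at x, y = +-39 mm) a white plastic guide plate 100 x 100 x 20 mm, from 95 to 115 mm above the bench, with one upright through hole 22 mm in diameter in its middle. Origin: centre of its underside; z up.
- guide_mouth (a point): Centre of the guide hole's upper mouth, on the top face of the white guide plate, 115 mm above the bench; z up. The plate's underside is 20 mm below, the top of the adapter's stud 80 mm below this point.
- adapter_a: Bystander: loose black power adapter, 95 x 55 x 32 mm, origin under its centre.
- adapter_b: Bystander: as adapter_a.
- adapter_c: Bystander: as adapter_a.
- screw_dish: Bystander: steel dish, 70 mm wide, 30 mm high, origin under its centre.
- driver: Bystander: black screwdriver, 190 mm long, lying.
- tape: Bystander: lying roll of clear tape, 90 mm across, 24 mm high, origin under its centre.
- mug: Bystander: grey mug with a handle, 76 mm across, 90 mm high, origin under its centre.
There are look-alikes about, which are no part of the job. What is shaped like the probe_short but purple is not meant.

How it is judged:
By the outcome, as a careful person would: the job done as asked, in the order asked, and still so for the second after the job is handed in, while the arm keeps its last pose, push and grip.
It also fails if it takes over 72 s, if anything falls off the work surface, if the arm or the gripper's body presses on something with over 40 N, if the wrist force passes 120 N, or if a joint passes its speed limit or range.

## Working session

There is one attempt and no reset: what is moved stays moved. The work goes in short steps, Python scripts to look and compute and a tool call to move; the robot and the scene stay as the last step left them, time stands still between calls to the robot, and variables do not carry over. Pictures are saved under pics/ and viewed, and the job is handed in when it is done.

Besides the shell and the picture viewer there is one more tool, called after "Request:" as name(argument=value, ...), one argument or row to a line, values as JSON. drive_tool: Moves the arm, as the interface text tells. Its arguments: {"type":"object","properties":{"series":{"type":"array","items":{"type":"array"}}},"required":["series"]}

```bash
mkdir -p pics; ls; cat > h.py <<'E'
from plant import *
import numpy as np, cv2, pickle
def grab(n,tag):
    s=read_state(); d=get_image(n); d['state']=s
    cv2.imwrite(f'pics/{tag}.png',d['img']); pickle.dump(d,open(f'{tag}.pkl','wb')); return d
def cloud(d):
    K=np.array(d['intrinsics']); z=d['depth']; v,u=np.indices(z.shape)
    P=np.stack([(u-K[0,2])/K[0,0]*z,(v-K[1,2])/K[1,1]*z,z],-1)
    if 'T_tool_cam' in d:
        from scipy.spatial.transform import Rotation as Ro
        T=np.array(d['T_tool_cam']); s=d['state']
        P=P@T[:3,:3].T+T[:3,3]
        R=Ro.from_euler('xyz',s['tcp_rot']).as_matrix()
        return P@R.T+np.array(s['position'])
    R=cv2.Rodrigues(np.array(d['rvec'],float))[0]
    return (P-np.array(d['tvec']).ravel())@R
E
python3 - <<'E'
from h import *
print(read_state())
for n in ['top','side','wrist']:
    d=grab(n,n+'0'); print(n,np.round(d['intrinsics'],1).tolist(),{k:np.round(d[k],4).tolist() for k in d if k in('rvec','tvec','T_tool_cam')})
E
```

```text
pics
{'t': 0.0, 'joints': array([-1.25258579e+00,  3.00485054e-01,  1.52157079e+00,  2.54566152e-05,
        1.32068099e+00, -6.65836115e-02]), 'dq': array([-0.00074199, -0.00070641, -0.00080552,  0.00219976,  0.00136689,
        0.00063896]), 'effort': array([ 3.09053539e-04, -5.31800437e+01, -3.52737737e+01,  7.08331587e-02,
        2.43639486e-02, -6.82592986e-05]), 'position': array([ 0.20638962, -0.50955087,  0.21888302]), 'tcp_rot': array([-3.14045265e+00, -1.00730001e-04,  3.84787777e-01]), 'force': array([-0.63863389, -0.17202497,  0.44466402]), 'ft_torque': array([ 0.0631036 , -0.02669884,  0.02385548]), 'gripper_width': 1.0020987091696567}
top [[468.6, 0.0, 280.1], [0.0, 468.6, 215.4], [0.0, 0.0, 1.0]] {'rvec': [2.1519, -2.1118, 0.1692], 'tvec': [-0.0262, 0.5587, 1.2126]}
side [[473.6, 0.0, 270.9], [0.0, 473.6, 206.7], [0.0, 0.0, 1.0]] {'rvec': [2.1498, -0.1633, 0.0652], 'tvec': [-0.5686, 0.1187, 1.2396]}
wrist [[348.4, 0.0, 275.2], [0.0, 348.4, 214.7], [0.0, 0.0, 1.0]] {'T_tool_cam': [[0.0002, -0.9654, -0.2609, 0.0764], [1.0, 0.0001, 0.0005, -0.0012], [-0.0005, -0.2609, 0.9654, -0.1653], [0.0, 0.0, 0.0, 1.0]]}
```

View pics/top0.png

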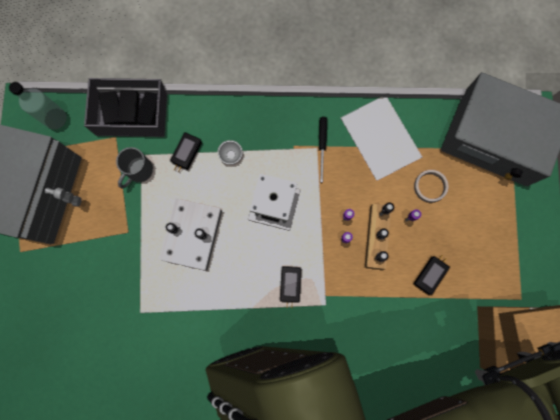

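View pics/side0.png

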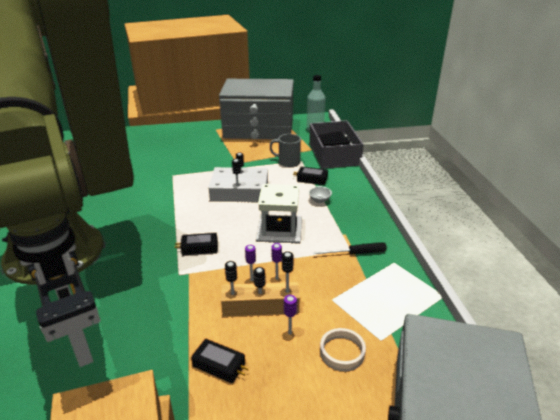

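View pics/wrist0.png

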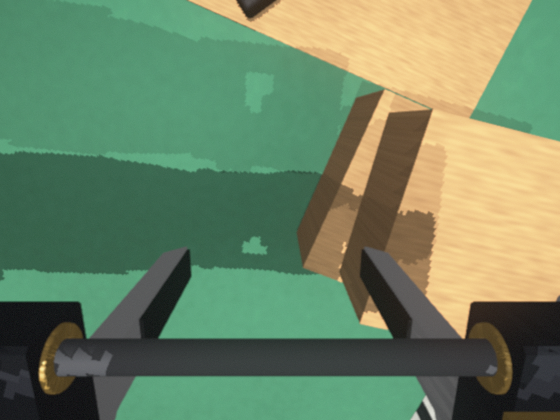

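Top view: stand with three black probes at about (388,209), (383,233), (383,257); rack at (193,235) with probes at (172,228), (200,234); fixture at (273,197); purple look-alikes at (348,214), (347,238), (414,215). Now I'll measure them.

```bash
python3 - <<'E'
from h import *
t=pickle.load(open('top0.pkl','rb')); s=pickle.load(open('side0.pkl','rb'))
a=cv2.resize(t['img'][155:285,145:305],None,fx=5,fy=5,interpolation=cv2.INTER_CUBIC);cv2.imwrite('pics/tA.png',a[:600])
a=cv2.resize(t['img'][185:285,330:440],None,fx=6,fy=6,interpolation=cv2.INTER_CUBIC);cv2.imwrite('pics/tB.png',a[:600])
a=cv2.resize(s['img'][140:320,200:340],None,fx=4,fy=4,interpolation=cv2.INTER_CUBIC)[:600];cv2.imwrite('pics/sA.png',a[:600])
C=cloud(t); S=cloud(s)
for n,(u,v) in dict(pr1=(388,207),pr2=(383,233),pr3=(383,256),m1=(171,227),m2=(200,233),mouthplate=(285,190),pl2=(258,190),rack1=(190,210),rack2=(190,262),stand=(374,222),stand2=(374,260)).items(): print(n,C[v,u].round(4))
np.set_printoptions(linewidth=200)
E
```

```text
pr1 [ 0.568  -0.2827  0.1486]
pr2 [ 0.5082 -0.2776  0.1095]
pr3 [ 0.4481 -0.2718  0.1321]
m1 [0.5136 0.2604 0.1096]
m2 [0.4967 0.1818 0.1326]
mouthplate [ 0.6133 -0.0277  0.1172]
pl2 [0.6116 0.0412 0.1195]
rack1 [0.5688 0.2266 0.0497]
rack2 [0.4294 0.2188 0.053 ]
stand [ 0.5453 -0.2669  0.0496]
stand2 [ 0.444  -0.2656  0.0489]
```

View pics/tA.png

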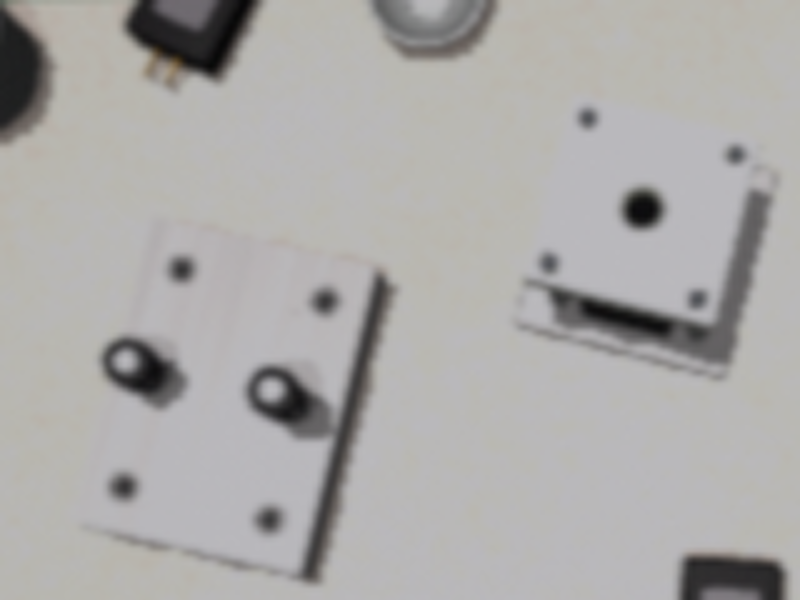

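View pics/tB.png

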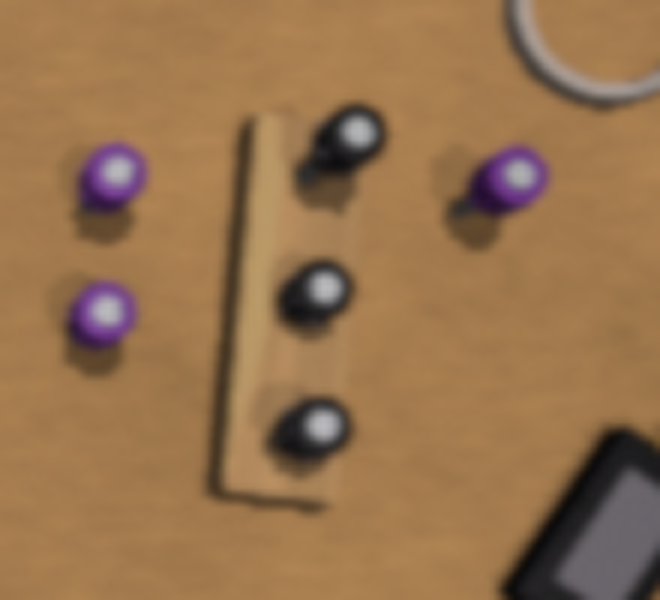

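View pics/sA.png

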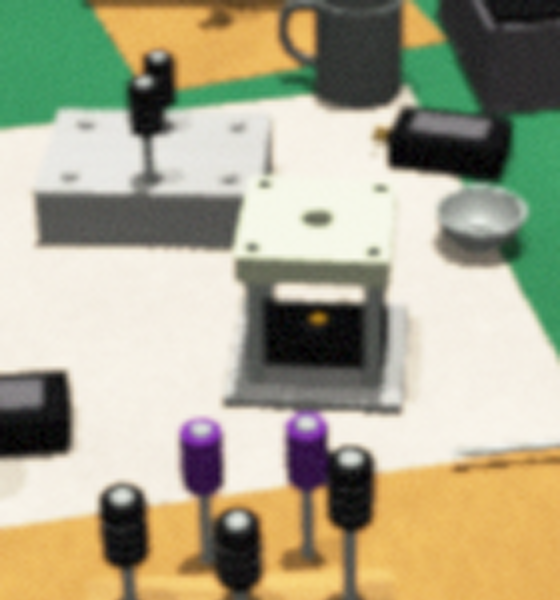

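```bash
cat >> h.py <<'E'
def ray(d,u,v,z):
    """world point at height z on pixel ray"""
    K=np.array(d['intrinsics']); r=np.array([(u-K[0,2])/K[0,0],(v-K[1,2])/K[1,1],1.])
    if 'T_tool_cam' in d:
        from scipy.spatial.transform import Rotation as Ro
        T=np.array(d['T_tool_cam']); s=d['state']; R=Ro.from_euler('xyz',s['tcp_rot']).as_matrix()
        o=R@T[:3,3]+np.array(s['position']); w=R@T[:3,:3]@r
    else:
        R=cv2.Rodrigues(np.array(d['rvec'],float))[0]; o=-R.T@np.array(d['tvec']).ravel(); w=R.T@r
    return o+w*(z-o[2])/w[2]
def proj(d,p):
    K=np.array(d['intrinsics']); p=np.array(p,float)
    if 'T_tool_cam' in d:
        from scipy.spatial.transform import Rotation as Ro
        T=np.array(d['T_tool_cam']); s=d['state']; R=Ro.from_euler('xyz',s['tcp_rot']).as_matrix()
        c=T[:3,:3].T@(R.T@(p-np.array(s['position']))-T[:3,3])
    else:
        c=cv2.Rodrigues(np.array(d['rvec'],float))[0]@p+np.array(d['tvec']).ravel()
    q=K@c; return q[:2]/q[2]
E
python3 - <<'E'
from h import *
t=pickle.load(open('top0.pkl','rb')); s=pickle.load(open('side0.pkl','rb'))
def dark(d,u,v,r=6,bright=False):
    g=d['img'].astype(float).sum(2); u0,v0=int(round(u)),int(round(v)); w=g[v0-r:v0+r+1,u0-r:u0+r+1]
    m=np.median(w); k=np.clip((w-m) if bright else (m-w),0,None); k[k<.35*k.max()]=0
    vv,uu=np.indices(k.shape); return u0-r+(uu*k).sum()/k.sum(), v0-r+(vv*k).sum()/k.sum()
def off(z,p): return (p[0]/z,p[1]/z)
# top crop A offset (145,155) x5
H={}
for n,(a,b) in dict(h1=(181,268),h2=(325,300),h3=(122,487),h4=(268,519)).items():
    u,v=dark(t,145+a/5-.4,155+b/5-.4,4); H[n]=ray(t,u,v,.048); print(n,np.round((u,v),2),H[n].round(4))
print('rack c',np.mean(list(H.values()),0).round(4))
u,v=dark(t,145+642/5-.4,155+209/5-.4,7); print('plate',ray(t,u,v,.115).round(4))
for n,(a,b) in dict(c1=(588,118),c2=(735,154),c3=(549,262),c4=(697,299)).items():
    u,v=dark(t,145+a/5-.4,155+b/5-.4,4); print(n,ray(t,u,v,.115).round(4))
for n,(a,b,z) in dict(long=(359,133,.148),short=(324,288,.108),med=(322,427,.128),p1=(117,171,.1),p2=(106,313,.1),p3=(519,176,.1)).items():
    u,v=330+a/6-.4,185+b/6-.4; print(n,ray(t,u,v,z).round(4), cloud(t)[int(round(v)),int(round(u))].round(3))
for n,(a,b,z) in dict(ms=(127,363,.108),mm=(272,392,.128)).items():
    u,v=145+a/5-.4,155+b/5-.4; print(n,ray(t,u,v,z).round(4))
print('side')
for n,(a,b,z) in dict(plate=(317,217,.115),h1=(237,127,.048),h2=(228,180,.048),h3=(86,125,.048),h4=(70,177,.048),med=(123,496,.128),short=(238,521,.108),long=(351,457,.148)).items():
    print(n,ray(s,200+a/4-.4,140+b/4-.4,z).round(4))
E
```

```text
h1 [180.83 208.42] [0.573  0.2518 0.048 ]
h2 [209.59 214.8 ] [0.557  0.1736 0.048 ]
h3 [169.17 251.91] [0.4553 0.2764 0.048 ]
h4 [198.3  258.57] [0.4391 0.1983 0.048 ]
rack c [0.5061 0.225  0.048 ]
plate [0.5966 0.0026 0.115 ]
c1 [0.6436 0.0316 0.115 ]
c2 [ 0.6261 -0.0445  0.115 ]
c3 [0.5656 0.0508 0.115 ]
c4 [ 0.5491 -0.0266  0.115 ]
long [ 0.5687 -0.2864  0.148 ] [ 0.568 -0.285  0.148]
short [ 0.5094 -0.2794  0.108 ] [ 0.508 -0.28   0.108]
med [ 0.449  -0.2733  0.128 ] [ 0.448 -0.272  0.132]
p1 [ 0.5594 -0.1935  0.1   ] [ 0.559 -0.193  0.103]
p2 [ 0.4981 -0.1885  0.1   ] [ 0.497 -0.187  0.104]
p3 [ 0.5604 -0.3653  0.1   ] [ 0.559 -0.364  0.105]
ms [0.5132 0.2633 0.108 ]
mm [0.4972 0.1851 0.128 ]
side
plate [0.5979 0.003  0.115 ]
h1 [0.5733 0.2512 0.048 ]
h2 [0.5568 0.172  0.048 ]
h3 [0.4564 0.2748 0.048 ]
h4 [0.4401 0.1965 0.048 ]
med [ 0.4514 -0.2733  0.128 ]
short [ 0.5107 -0.2798  0.108 ]
long [ 0.5705 -0.2851  0.148 ]
```

Request:
drive_tool(
  series=[
    [[0, 0, -0.5], [0, 0, 0.92], 60],
    [[0, 0, -0.5], [0, 0, 0.92], 60],
    [[0, 0, -0.5], [0, 0, 0.92], 60],
    [[0.4, -0.3, 0], [0, 0, 0], 60],
    [[0.76, -0.575, 0], [0, 0, 0], 60],
    [[0.76, -0.575, 0], [0, 0, 0], 60],
    [[0.76, -0.575, 0], [0, 0, 0], 60],
    [[0.76, -0.575, 0], [0, 0, 0], 60],
    [[0.76, -0.575, 0], [0, 0, 0], 60],
    [[0.76, -0.575, 0], [0, 0, 0], 60],
    [[0.76, -0.575, 0], [0, 0, 0], 60],
    [[0.36, -0.275, 0.4], [0, 0, 0], 60],
    [[0, 0, 0.6], [0, 0, 0], 60],
    [[0, 0, 0], [0, 0, 0], 60],
    [[0, 0, 0], [0, 0, 0], 60],
  ],
)

```text
t: 1.65
position: [0.5104, -0.2802, 0.245]
tcp_rot: [-3.141, 0.001, -0.001]
force: [0.4, -0.1, 2.2]
gripper_width: 0.639
```

```bash
python3 - <<'E'
from h import *
d=grab('wrist','w1'); s=d['state']; print(s['t'],s['position'].round(4),np.round(s['tcp_rot'],4),s['joints'].round(3),s['gripper_width'],s['force'])
for n,p in dict(short=(.510,-.2795,.108),long=(.5695,-.2858,.148),med=(.450,-.2733,.128)).items(): print(n,proj(d,p).round(1))
E
```

```text
1.65 [ 0.5104 -0.2802  0.245 ] [-3.1413e+00  5.0000e-04 -9.0000e-04] [-0.565  0.355  1.389 -0.     1.398  1.007] 0.6388560175390108 [ 0.43181577 -0.05219604  2.21464599]
short [275.9 208.9]
long [284.5 144.1]
med [268.9 280.2]
```

View pics/w1.png

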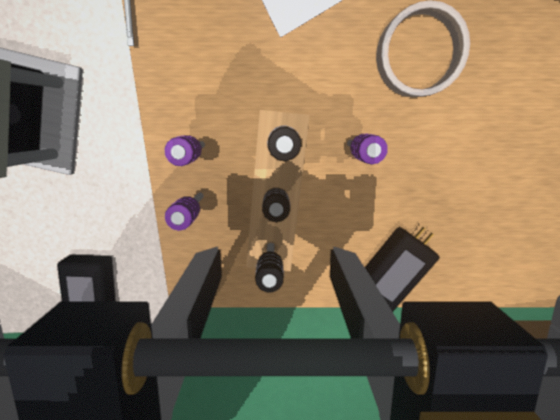

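The wrist view agrees with the estimates: the short probe's top is at (276,208) and the predicted pixel was (276,209). I'll descend and grip it.

Request:
drive_tool(
  series=[
    [[0, 0, 0.6], [0, 0, 0], 60],
    [[-0.01, -0.01, 0.8], [0, 0, 0], 60],
    [[0, 0, 0.8], [0, 0, 0], 60],
    [[0, 0, 0.7], [0, 0, 0], 60],
    [[0, 0, 0.34], [0, 0, 0], 60],
    [[0, 0, 0], [0, 0, 0], 60],
    [[0, 0, 0], [0, 0, 0], 10],
    [[0, 0, 0], [0, 0, 0], 10],
    [[0, 0, 0], [0, 0, 0], 10],
    [[0, 0, 0], [0, 0, 0], 10],
    [[0, 0, 0], [0, 0, 0], 10],
    [[0, 0, 0], [0, 0, 0], 10],
  ],
)

```text
t: 2.9
position: [0.5103, -0.2796, 0.0829]
tcp_rot: [3.141, -0.001, -0.001]
force: [-1.0, 0.2, 4.0]
gripper_width: 0.269
```

```bash
python3 - <<'E'
from h import *
d=grab('wrist','w2'); s=d['state']; print(s['t'],s['position'].round(4),np.round(s['tcp_rot'],4),s['gripper_width']*94,s['force'])
E
```

```text
2.9 [ 0.5103 -0.2796  0.0829] [ 3.1411e+00 -7.0000e-04 -6.0000e-04] 25.258559714226077 [-1.01042412  0.22680645  4.03649382]
```

View pics/w2.png

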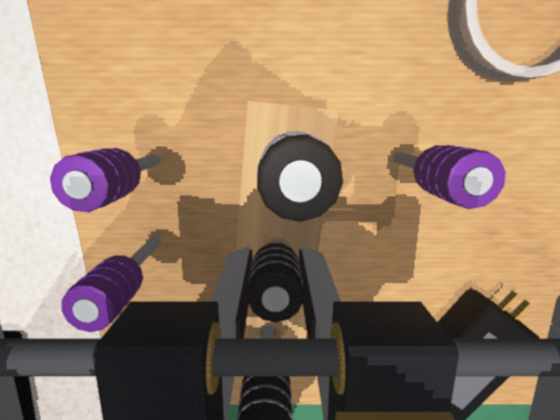

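Gripped (opening 25 mm, on the grip). Next I lift it and carry it over the free hole near (0.573, 0.2515).

Request:
drive_tool(
  series=[
    [[0, 0, -0.3], [0, 0, 0], 10],
    [[0, 0, -0.7], [0, 0, 0], 10],
    [[0, 0, -0.9], [0, 0, 0], 10],
    [[0, 0, -0.9], [0, 0, 0], 10],
    [[0, 0, -0.5], [0, 0, 0], 10],
    [[0.1, -0.5, -0.24], [0, 0, 0], 10],
    [[0.1, -0.8, 0], [0, 0, 0], 10],
    [[0.1, -0.9, 0], [0, 0, 0], 10],
    [[0.1, -0.9, 0], [0, 0, 0], 10],
    [[0.1, -0.9, 0], [0, 0, 0], 10],
    [[0.1, -0.9, 0], [0, 0, 0], 10],
    [[0.1, -0.9, 0], [0, 0, 0], 10],
    [[0.1, -0.9, 0], [0, 0, 0], 10],
    [[0.1, -0.9, 0], [0, 0, 0], 10],
    [[0.1, -0.9, 0], [0, 0, 0], 10],
    [[0.1, -0.9, 0], [0, 0, 0], 10],
    [[0.1, -0.8, 0], [0, 0, 0], 10],
    [[0.05, -0.42, 0.4], [0, 0, 0], 10],
    [[0, 0, 0.8], [0, 0, 0], 10],
    [[0, 0, 0.6], [0, 0, 0], 10],
  ],
)

```text
t: 4.95
position: [0.5721, 0.2522, 0.1681]
tcp_rot: [3.141, 0.001, 0.001]
force: [0.1, 0.7, -0.9]
gripper_width: 0.271
```

```bash
python3 - <<'E'
from h import *
d=grab('wrist','w3'); s=d['state']; print(s['t'],s['position'].round(4),np.round(s['tcp_rot'],4),s['gripper_width']*94,s['force'],s['joints'].round(2))
p=s['position']; print('tip pred',proj(d,p+[0,0,-.075]).round(1))
for n,q in dict(h1=(.573,.2515,.048),h2=(.557,.173,.048)).items(): print(n,proj(d,q).round(1))
E
```

```text
4.95 [0.5721 0.2522 0.1681] [3.1412e+00 1.3000e-03 8.0000e-04] 25.470792312862937 [ 0.13060101  0.69452979 -0.87758207] [0.36 0.51 1.35 0.   1.28 1.93]
tip pred [276.8 229.3]
h1 [277.4 212.2]
h2 [368.7 230.3]
```

View pics/w3.png

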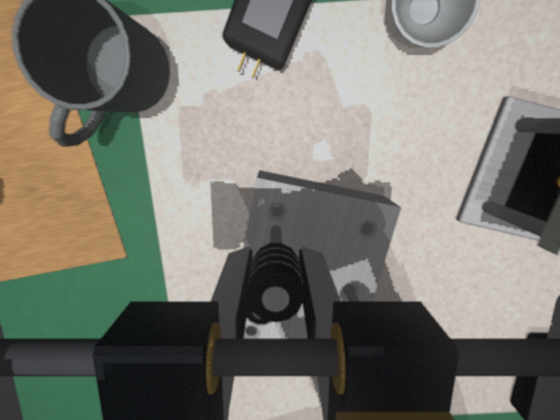

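```bash
python3 - <<'E'
from h import *
d=pickle.load(open('w3.pkl','rb'))
a=cv2.resize(d['img'][190:270,230:400],None,fx=4.7,fy=4.7,interpolation=cv2.INTER_CUBIC);a=np.clip(a.astype(float)*1.8,0,255).astype('uint8');cv2.imwrite('pics/w3c.png',a)
E
```

```text
(no output)
```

View pics/w3c.png

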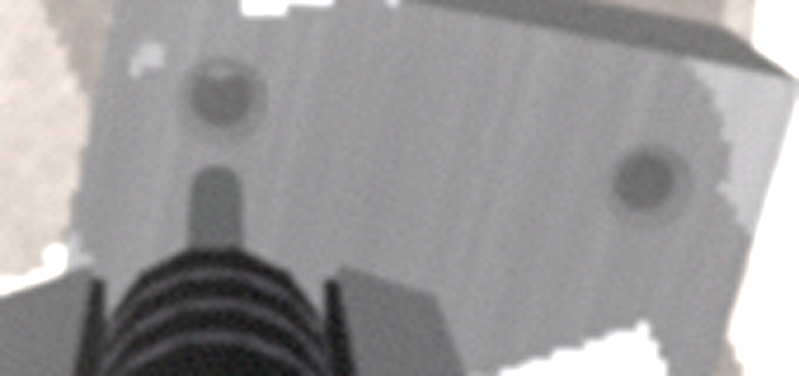

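In the enlarged wrist view the funnel centre is at about (277,211) and the tip at about (275.6,230). The tip needs about +2 mm in x and -0.8 mm in y. I'll correct that and descend partway.

Request:
drive_tool(
  series=[
    [[0.04, 0.016, 0.2], [0, 0, 0], 10],
    [[0, 0, 0.3], [0, 0, 0], 10],
    [[0, 0, 0.2], [0, 0, 0], 10],
    [[0, 0, 0.1], [0, 0, 0], 10],
    [[0, 0, 0.1], [0, 0, 0], 10],
    [[0, 0, 0.1], [0, 0, 0], 10],
    [[0, 0, 0.1], [0, 0, 0], 10],
    [[0, 0, 0], [0, 0, 0], 10],
  ],
)

```text
t: 5.8
position: [0.5747, 0.2506, 0.1138]
tcp_rot: [3.141, 0.001, -0.001]
force: [0.7, 0.2, -0.9]
gripper_width: 0.272
```

```bash
python3 - <<'E'
from h import *
d=grab('wrist','w4'); s=d['state']; print(s['t'],s['position'].round(4),np.round(s['tcp_rot'],4),s['gripper_width']*94,s['force'],s['ft_torque'])
a=cv2.resize(d['img'][190:270,230:400],None,fx=4.7,fy=4.7,interpolation=cv2.INTER_CUBIC);a=np.clip(a.astype(float)*1.8,0,255).astype('uint8');cv2.imwrite('pics/w4c.png',a)
E
```

```text
5.8 [0.5747 0.2506 0.1138] [ 3.1413e+00  8.0000e-04 -5.0000e-04] 25.56298693660786 [ 0.71006762  0.189533   -0.85945834] [ 0.04408708 -0.00674685 -0.01914622]
```

View pics/w4c.png

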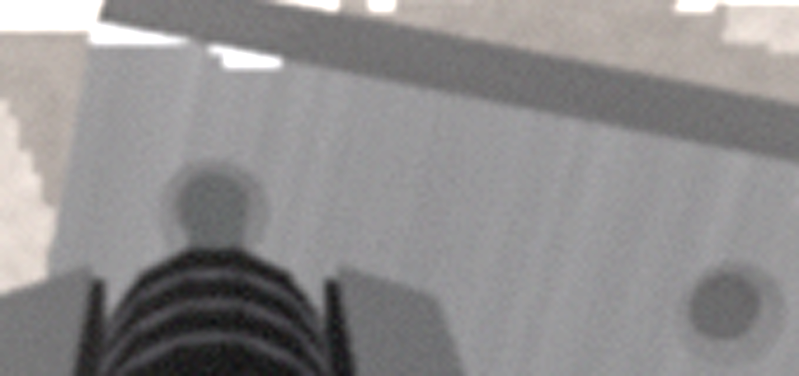

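Request:
drive_tool(
  series=[
    [[0, 0, 0.2], [0, 0, 0], 10],
    [[0, 0, 0.2], [0, 0, 0], 10],
    [[0, 0, 0.1], [0, 0, 0], 10],
    [[0, 0, 0.08], [0, 0, 0], 10],
    [[0, 0, 0], [0, 0, 0], 10],
    [[0, 0, 0], [0, 0, 0], 10],
  ],
)

```text
t: 6.45
position: [0.575, 0.2507, 0.0856]
tcp_rot: [-3.142, -0.0, -0.001]
force: [-0.5, 0.3, -0.8]
gripper_width: 0.275
```

```bash
python3 - <<'E'
from h import *
d=grab('wrist','w5'); s=d['state']; print(s['t'],s['position'].round(4),np.round(s['tcp_rot'],4),s['gripper_width']*94,s['force'],s['ft_torque'])
E
```

```text
6.45 [0.575  0.2507 0.0856] [-3.1415e+00 -2.0000e-04 -6.0000e-04] 25.831388370814985 [-0.46826707  0.2648848  -0.82367282] [ 0.01687532 -0.01633178  0.01020077]
```

View pics/w5.png

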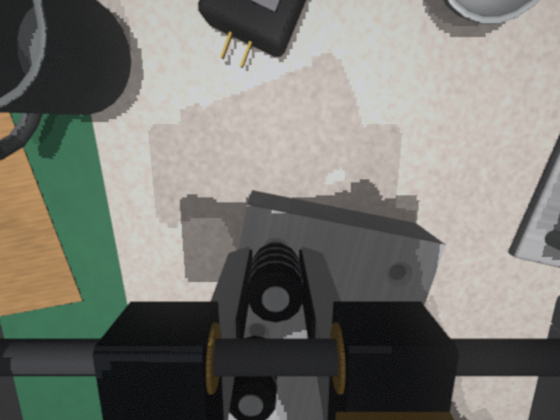

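Request:
drive_tool(
  series=[
    [[0, 0, 0.04], [0, 0, 0], 10],
    [[0, 0, 0], [0, 0, 0], 10],
    [[0, 0, 0], [0, 0, 0], 32],
    [[0, 0, 0], [0, 0, 0], 40],
    [[0, 0, 0], [0, 0, 0], 40],
    [[0, 0, 0], [0, 0, 0], 40],
    [[0, 0, -0.3], [0, 0, 0], 40],
    [[0, 0, -0.8], [0, 0, 0], 40],
    [[0, 0, -0.8], [0, 0, 0], 40],
    [[0, 0, -0.9], [0, 0, 0], 40],
    [[0, 0, -0.6], [0, 0, 0], 40],
    [[0, 0, 0], [0, 0, 0], 40],
  ],
)

```text
t: 7.7
position: [0.5759, 0.2511, 0.2598]
tcp_rot: [-3.139, -0.008, -0.001]
force: [-0.2, 0.7, -0.1]
gripper_width: 0.426
```

```bash
python3 - <<'E'
from h import *
d=grab('wrist','w6'); s=d['state']; print(s['t'],s['position'].round(4),np.round(s['tcp_rot'],4),s['gripper_width']*94,s['force'],s['ft_torque'])
C=cloud(d); 
print(proj(d,(.5745,.2515,.108)))
u,v=proj(d,(.5745,.2515,.108)).round().astype(int); print(C[v-1:v+2,u-1:u+2].reshape(-1,3).mean(0).round(4))
a=cv2.resize(d['img'][150:310,200:400],None,fx=3.7,fy=3.7,interpolation=cv2.INTER_CUBIC);cv2.imwrite('pics/w6c.png',np.clip(a*1.4,0,255).astype('uint8'))
E
```

```text
7.7 [0.5759 0.2511 0.2598] [-3.1385e+00 -8.2000e-03 -5.0000e-04] 40.05991232163878 [-0.2328725   0.65791885 -0.11731497] [ 0.03216268  0.04084893 -0.0353438 ]
[276.60615142 207.43836101]
[0.5752 0.2511 0.1092]
```

View pics/w6c.png

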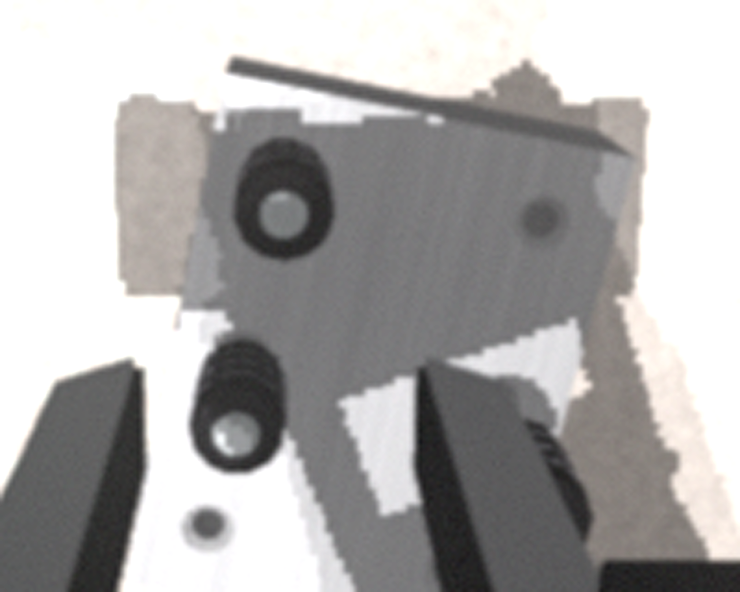

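The short probe is seated: its top reads 109 mm and 108 mm is expected. Next is the medium probe.

Request:
drive_tool(
  series=[
    [[-0.1, 0.4, 0], [0, 0, 0], 60],
    [[-0.22, 0.9, 0], [0, 0, 0], 60],
    [[-0.22, 0.9, 0], [0, 0, 0], 60],
    [[-0.22, 0.9, 0], [0, 0, 0], 60],
    [[-0.22, 0.9, 0], [0, 0, 0], 60],
    [[-0.22, 0.9, 0], [0, 0, 0], 60],
    [[-0.22, 0.9, 0], [0, 0, 0], 60],
    [[-0.22, 0.9, 0], [0, 0, 0], 60],
    [[-0.22, 0.9, 0], [0, 0, 0], 60],
    [[-0.22, 0.9, 0], [0, 0, 0], 60],
    [[-0.22, 0.9, 0], [0, 0, 0], 60],
    [[-0.22, 0.9, 0], [0, 0, 0], 60],
    [[0, 0.18, 0], [0, 0, 0], 60],
    [[0, 0, 0], [0, 0, 0], 60],
    [[0, 0, 0], [0, 0, 0], 60],
    [[0, 0, 0], [0, 0, 0], 60],
  ],
)

```text
t: 9.35
position: [0.449, -0.2719, 0.2533]
tcp_rot: [-3.141, 0.0, 0.001]
force: [0.3, 0.3, -0.4]
gripper_width: 0.638
```

```bash
python3 - <<'E'
from h import *
d=grab('wrist','w7'); s=d['state']; print(s['t'],s['position'].round(4),np.round(s['tcp_rot'],4),s['gripper_width']*94,s['force'])
for n,p in dict(long=(.5695,-.2858,.148),med=(.450,-.2733,.128)).items(): print(n,proj(d,p).round(1))
E
```

```text
9.35 [ 0.449  -0.2719  0.2533] [-3.1413e+00  2.0000e-04  1.0000e-03] 59.96279818484796 [ 0.27218412  0.30855234 -0.40073298]
long [296.5  56.1]
med [278.3 210.6]
```

View pics/w7.png

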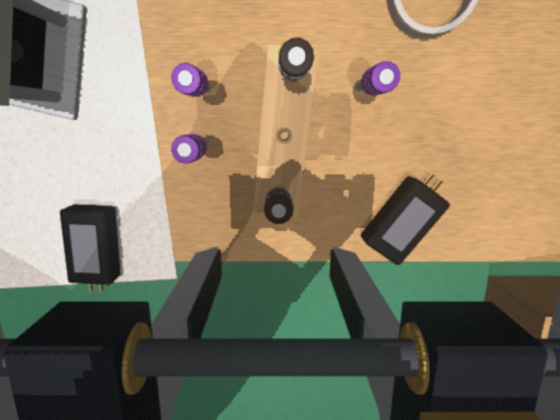

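Medium probe's top is at (279,210), about 1 px from the prediction. Descending to grip it.

Request:
drive_tool(
  series=[
    [[0.03, 0.035, 0.5], [0, 0, 0], 60],
    [[0, 0, 0.8], [0, 0, 0], 60],
    [[0, 0, 0.8], [0, 0, 0], 60],
    [[0, 0, 0.6], [0, 0, 0], 60],
    [[0, 0, 0.3], [0, 0, 0], 60],
    [[0, 0, 0], [0, 0, 0], 60],
    [[0, 0, 0], [0, 0, 0], 10],
    [[0, 0, 0], [0, 0, 0], 10],
    [[0, 0, 0], [0, 0, 0], 10],
    [[0, 0, 0], [0, 0, 0], 10],
    [[0, 0, 0], [0, 0, 0], 10],
    [[0, 0, 0], [0, 0, 0], 10],
  ],
)

```text
t: 10.6
position: [0.4503, -0.2751, 0.1038]
tcp_rot: [3.141, -0.001, -0.001]
force: [-0.1, 0.3, 3.7]
gripper_width: 0.272
```

Request:
drive_tool(
  series=[
    [[0, 0, -0.3], [0, 0, 0], 10],
    [[0, 0, -0.7], [0, 0, 0], 10],
    [[0, 0, -0.9], [0, 0, 0], 10],
    [[0, 0, -0.9], [0, 0, 0], 10],
    [[0, 0, -0.5], [0, 0, 0], 10],
    [[0.15, -0.45, 0], [0, 0, 0], 10],
    [[0.2, -0.85, 0], [0, 0, 0], 10],
    [[0.2, -0.85, 0], [0, 0, 0], 10],
    [[0.2, -0.85, 0], [0, 0, 0], 10],
    [[0.2, -0.85, 0], [0, 0, 0], 10],
    [[0.2, -0.85, 0], [0, 0, 0], 10],
    [[0.2, -0.85, 0], [0, 0, 0], 10],
    [[0.2, -0.85, 0], [0, 0, 0], 10],
    [[0.2, -0.85, 0], [0, 0, 0], 10],
    [[0.2, -0.85, 0], [0, 0, 0], 10],
    [[0.2, -0.85, 0], [0, 0, 0], 10],
    [[0, 0, 0.6], [0, 0, 0], 10],
    [[0, 0, 0.7], [0, 0, 0], 10],
    [[0, 0, 0.4], [0, 0, 0], 10],
    [[0, 0, 0], [0, 0, 0], 10],
  ],
)

```text
t: 12.6
position: [0.5566, 0.1722, 0.1805]
tcp_rot: [3.14, 0.005, -0.001]
force: [-0.4, -0.6, -0.7]
gripper_width: 0.269
```

```bash
python3 - <<'E'
from h import *
d=grab('wrist','w8'); s=d['state']; print(s['t'],s['position'].round(4),np.round(s['tcp_rot'],4),s['gripper_width']*94,s['force'],s['joints'].round(2))
p=s['position']; print('tip pred',proj(d,p+[0,0,-.0958]).round(1))
for n,q in dict(h2=(.558,.1725,.048)).items(): print(n,proj(d,q).round(1))
a=cv2.resize(d['img'][180:270,220:360],None,fx=5,fy=5,interpolation=cv2.INTER_CUBIC);a=np.clip(a.astype(float)*1.8,0,255).astype('uint8');cv2.imwrite('pics/w8c.png',a)
E
```

```text
12.6 [0.5566 0.1722 0.1805] [ 3.1403e+00  5.3000e-03 -5.0000e-04] 25.302024701847525 [-0.40065462 -0.62683154 -0.69378932] [0.24 0.41 1.47 0.   1.27 1.81]
tip pred [276.6 220.8]
h2 [276.1 207.5]
```

View pics/w8c.png

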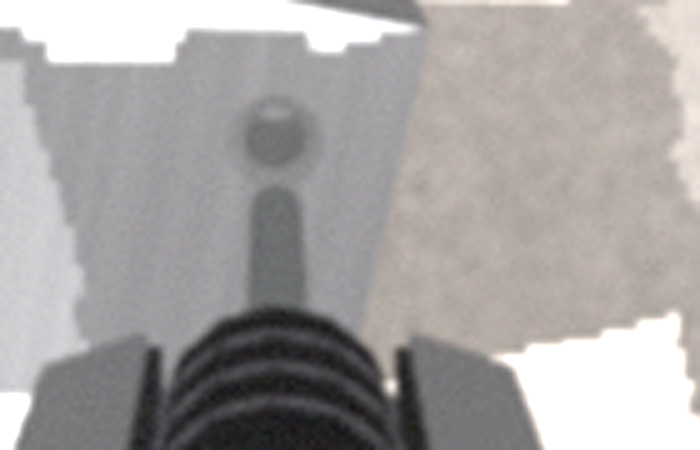

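View pics/w8.png

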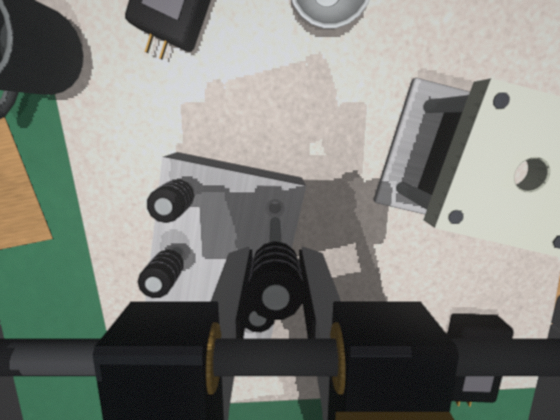

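Funnel centre at (275,207), tip at (275,222). Correction is about +2.5 mm in x.

Request:
drive_tool(
  series=[
    [[0.05, 0, 0.1], [0, 0, 0], 10],
    [[0, 0, 0.3], [0, 0, 0], 10],
    [[0, 0, 0.2], [0, 0, 0], 10],
    [[0, 0, 0.1], [0, 0, 0], 10],
    [[0, 0, 0.1], [0, 0, 0], 10],
    [[0, 0, 0.1], [0, 0, 0], 10],
    [[0, 0, 0.1], [0, 0, 0], 10],
    [[0, 0, 0], [0, 0, 0], 10],
  ],
)

```text
t: 13.45
position: [0.5606, 0.1725, 0.134]
tcp_rot: [-3.141, -0.001, -0.001]
force: [-0.6, 0.1, -0.6]
gripper_width: 0.27
```

```bash
python3 - <<'E'
from h import *
d=grab('wrist','w9'); s=d['state']; print(s['t'],s['position'].round(4),np.round(s['tcp_rot'],4),s['gripper_width']*94,s['force'],s['ft_torque'])
a=cv2.resize(d['img'][180:270,220:360],None,fx=5,fy=5,interpolation=cv2.INTER_CUBIC);a=np.clip(a.astype(float)*1.8,0,255).astype('uint8');cv2.imwrite('pics/w9c.png',a)
E
```

```text
13.45 [0.5606 0.1725 0.134 ] [-3.1413e+00 -1.1000e-03 -6.0000e-04] 25.41786423902371 [-0.6478582   0.13058863 -0.55795079] [-0.01365579  0.02012152 -0.03379324]
```

View pics/w9c.png

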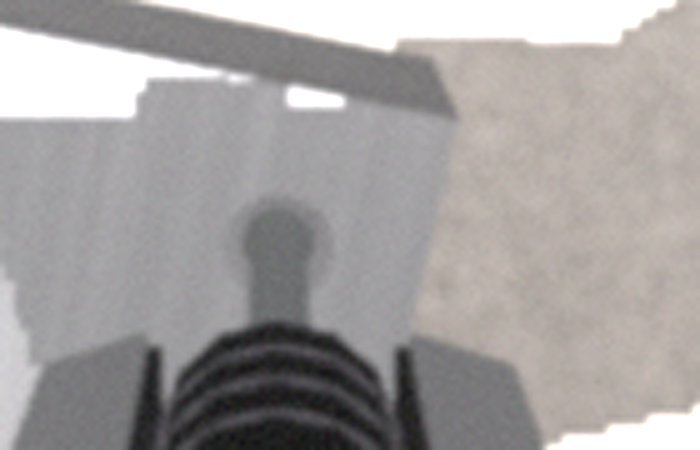

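```bash
python3 - <<'E'
from h import *
d=pickle.load(open('w9.pkl','rb')); s=d['state']
print(ray(d,276.0,228.4,.048), proj(d,s['position']*[1,1,0]+[0,0,.048]))
d=pickle.load(open('w4.pkl','rb')); s=d['state']
print(s['position'],ray(d,230+213/4.7-.4,190+207/4.7-.4,.048), proj(d,s['position']*[1,1,0]+[0,0,.048]))
E
```

```text
[0.55804256 0.17316201 0.048     ] [276.85222094 225.13223859]
[0.57466353 0.25064657 0.11383232] [0.5744256  0.25204469 0.048     ] [276.92376326 233.31723669]
```

Request:
drive_tool(
  series=[
    [[-0.03, 0, 0], [0, 0, 0], 10],
    [[0, 0, 0.15], [0, 0, 0], 10],
    [[0, 0, 0.2], [0, 0, 0], 10],
    [[0, 0, 0.15], [0, 0, 0], 10],
    [[0, 0, 0.08], [0, 0, 0], 10],
    [[0, 0, 0], [0, 0, 0], 10],
    [[0, 0, 0], [0, 0, 0], 10],
  ],
)

```text
t: 14.2
position: [0.5588, 0.1725, 0.1044]
tcp_rot: [3.142, 0.0, -0.001]
force: [-0.1, -0.1, -0.1]
gripper_width: 0.273
```

Request:
drive_tool(
  series=[
    [[0, 0, 0.01], [0, 0, 0], 10],
    [[0, 0, 0], [0, 0, 0], 32],
    [[0, 0, 0], [0, 0, 0], 40],
    [[0, 0, 0], [0, 0, 0], 40],
    [[0, 0, 0], [0, 0, 0], 40],
    [[0, 0, -0.3], [0, 0, 0], 40],
    [[0, 0, -0.8], [0, 0, 0], 40],
    [[0, 0, -0.8], [0, 0, 0], 40],
    [[0, 0, -0.8], [0, 0, 0], 40],
    [[0, 0, -0.6], [0, 0, 0], 40],
    [[0, 0, 0], [0, 0, 0], 40],
    [[0, 0, 0], [0, 0, 0], 40],
  ],
)

```text
t: 15.4
position: [0.5588, 0.1724, 0.2698]
tcp_rot: [-3.141, -0.001, -0.001]
force: [-0.1, 0.2, -0.8]
gripper_width: 0.428
```

```bash
python3 - <<'E'
from h import *
d=grab('wrist','w10'); s=d['state']; print(s['t'],s['position'].round(4),np.round(s['tcp_rot'],4),s['gripper_width']*94,s['force'],s['ft_torque'])
C=cloud(d); 
u,v=proj(d,(.558,.173,.128)).round().astype(int); print(u,v,C[v-1:v+2,u-1:u+2].reshape(-1,3).mean(0).round(4))
u,v=proj(d,(.597,.003,.115)); print(u,v)
a=cv2.resize(d['img'][100:310,150:420],None,fx=2.8,fy=2.8,interpolation=cv2.INTER_CUBIC);cv2.imwrite('pics/w10c.png',np.clip(a*1.2,0,255).astype('uint8'))
E
```

```text
15.4 [0.5588 0.1724 0.2698] [-3.1413e+00 -1.2000e-03 -6.0000e-04] 40.20608776284866 [-0.07689163  0.20871482 -0.75149538] [0.02275377 0.02131119 0.05290932]
276 208 [0.5585 0.173  0.129 ]
461.6770255487842 163.39997341259806
```

View pics/w10.png

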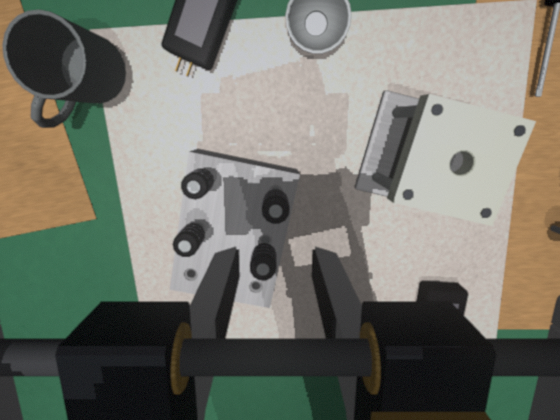

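Both probes are seated: the medium's top reads 129 mm (128 expected). The guide hole appears at (461,163), where predicted. Now the long probe.

Request:
drive_tool(
  series=[
    [[0.02, 0.4, 0], [0, 0, 0], 60],
    [[0.02, 0.86, 0], [0, 0, 0], 60],
    [[0.02, 0.9, 0], [0, 0, 0], 60],
    [[0.02, 0.9, 0], [0, 0, 0], 60],
    [[0.02, 0.9, 0], [0, 0, 0], 60],
    [[0.02, 0.9, 0], [0, 0, 0], 60],
    [[0.02, 0.9, 0], [0, 0, 0], 60],
    [[0.02, 0.9, 0], [0, 0, 0], 60],
    [[0.02, 0.9, 0], [0, 0, 0], 60],
    [[0.02, 0.9, 0], [0, 0, 0], 60],
    [[0, 0.7, 0], [0, 0, 0], 60],
    [[0, 0, 0], [0, 0, 0], 60],
    [[0, 0, 0], [0, 0, 0], 60],
    [[0, 0, 0], [0, 0, 0], 60],
    [[0, 0, 0], [0, 0, 0], 60],
  ],
)

```text
t: 16.95
position: [0.5688, -0.2844, 0.2689]
tcp_rot: [-3.141, 0.0, 0.001]
force: [0.6, -0.6, 0.1]
gripper_width: 0.641
```

```bash
python3 - <<'E'
from h import *
d=grab('wrist','w11'); s=d['state']; print(s['t'],s['position'].round(4),np.round(s['tcp_rot'],4),s['gripper_width']*94,s['force'])
print(proj(d,(.5695,-.2858,.148)).round(1))
E
```

```text
16.95 [ 0.5688 -0.2844  0.2689] [-3.1414e+00  2.0000e-04  8.0000e-04] 60.23328885985689 [ 0.56753511 -0.5819537   0.06032374]
[278.4 212.3]
```

View pics/w11.png

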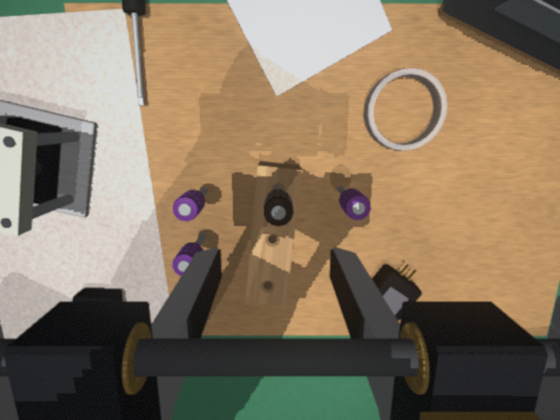

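Request:
drive_tool(
  series=[
    [[0.02, 0.028, 0.5], [0, 0, 0], 60],
    [[0, 0, 0.8], [0, 0, 0], 60],
    [[0, 0, 0.8], [0, 0, 0], 60],
    [[0, 0, 0.55], [0, 0, 0], 60],
    [[0, 0, 0.27], [0, 0, 0], 60],
    [[0, 0, 0], [0, 0, 0], 60],
    [[0, 0, 0], [0, 0, 0], 60],
    [[0, 0, 0], [0, 0, 0], 10],
    [[0, 0, 0], [0, 0, 0], 10],
    [[0, 0, 0], [0, 0, 0], 10],
    [[0, 0, 0], [0, 0, 0], 10],
    [[0, 0, 0], [0, 0, 0], 10],
    [[0, 0, 0], [0, 0, 0], 10],
  ],
)

```text
t: 18.3
position: [0.5697, -0.2869, 0.1231]
tcp_rot: [3.141, -0.0, -0.001]
force: [0.6, 0.8, 2.8]
gripper_width: 0.271
```

Request:
drive_tool(
  series=[
    [[0, 0, -0.3], [0, 0, 0], 10],
    [[0, 0, -0.7], [0, 0, 0], 10],
    [[0, 0, -0.9], [0, 0, 0], 10],
    [[0, 0, -0.8], [0, 0, 0], 10],
    [[0, 0, -0.44], [0, 0, 0], 10],
    [[0.05, -0.4, 0], [0, 0, 0], 10],
    [[0.1, -0.9, 0], [0, 0, 0], 10],
    [[0.1, -0.9, 0], [0, 0, 0], 10],
    [[0.1, -0.9, 0], [0, 0, 0], 10],
    [[0.1, -0.9, 0], [0, 0, 0], 10],
    [[0.1, -0.9, 0], [0, 0, 0], 10],
    [[0, -0.6, 0], [0, 0, 0], 10],
    [[0, -0.3, 0], [0, 0, 0], 10],
    [[0, 0, 0], [0, 0, 0], 10],
    [[0, 0, 0], [0, 0, 0], 10],
    [[0, 0, 0], [0, 0, 0], 10],
    [[0, 0, 0], [0, 0, 0], 10],
  ],
)

```text
t: 20.0
position: [0.5972, 0.0018, 0.2799]
tcp_rot: [3.142, 0.0, -0.002]
force: [-0.1, -0.2, 0.1]
gripper_width: 0.272
```

```bash
python3 - <<'E'
from h import *
d=grab('wrist','w12'); s=d['state']; print(s['t'],s['position'].round(4),np.round(s['tcp_rot'],4),s['gripper_width']*94,s['force'])
p=s['position']; print('tip pred',proj(d,p+[0,0,-.1151]).round(1))
print(proj(d,(.5972,.0028,.115)).round(1))
for n in ('side','top'):
    d2=grab(n,n+'12')
    print(n,proj(d2,p+[0,0,-.1151]).round(1),proj(d2,(.5972,.0028,.115)).round(1))
d2=pickle.load(open('side12.pkl','rb'));u,v=proj(d2,(.5972,.0028,.135)).astype(int);print(u-60,v-65)
cv2.imwrite('pics/side12c.png',cv2.resize(d2['img'][v-65:v+55,u-60:u+60],None,fx=5,fy=5,interpolation=cv2.INTER_CUBIC))
cv2.imwrite('pics/w12c.png',cv2.resize(d['img'][160:270,200:360],None,fx=5,fy=5,interpolation=cv2.INTER_CUBIC))
E
```

```text
20.0 [0.5972 0.0018 0.2799] [ 3.1415e+00  1.0000e-04 -2.2000e-03] 25.523157305427222 [-0.13622959 -0.22142791  0.11911519]
tip pred [276.7 214.9]
[275.4 201.6]
side [278.5 177.7] [278.6 193.9]
top [273. 192.] [273.  196.1]
218 122
```

View pics/w12c.png

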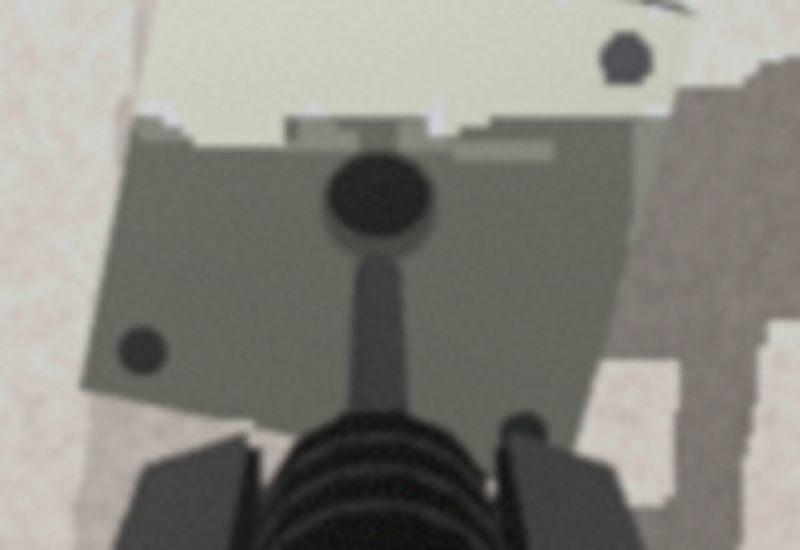

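View pics/side12c.png

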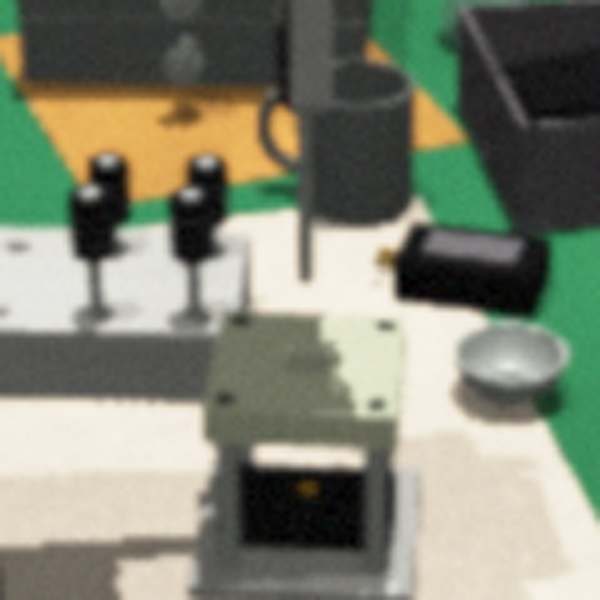

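Mouth centre is at about (275.6,200.8) in the wrist view and the tip at about (275.2,214.8). At the respective heights the lateral error is only about 1 mm. I'll correct it, then descend in two stages.

Request:
drive_tool(
  series=[
    [[0.016, 0.008, 0.2], [0, 0, 0], 10],
    [[0, 0, 0.3], [0, 0, 0], 10],
    [[0, 0, 0.2], [0, 0, 0], 10],
    [[0, 0, 0.1], [0, 0, 0], 10],
    [[0, 0, 0], [0, 0, 0], 10],
    [[0, 0, 0], [0, 0, 0], 10],
    [[0, 0, 0], [0, 0, 0], 10],
  ],
)

```text
t: 20.85
position: [0.5982, 0.0026, 0.2406]
tcp_rot: [3.142, -0.001, -0.001]
force: [-0.0, 0.0, 0.1]
gripper_width: 0.276
```

```bash
python3 - <<'E'
from h import *
d=grab('wrist','w13'); s=d['state']; print(s['t'],s['position'].round(4),np.round(s['tcp_rot'],4),s['gripper_width']*94,s['force'])
p=s['position']; print('tip pred',proj(d,p+[0,0,-.1151]).round(1))
print(proj(d,(.5978,.0027,.115)).round(1))
a=cv2.resize(d['img'][170:270,220:340],None,fx=6,fy=6,interpolation=cv2.INTER_CUBIC)
cv2.imwrite('pics/w13c.png',np.clip(a*1.5,0,255).astype('uint8'))
E
```

```text
20.85 [0.5982 0.0026 0.2406] [ 3.1415e+00 -1.0000e-03 -6.0000e-04] 25.933518537491974 [-0.03136025  0.03322478  0.14657453]
tip pred [276.7 215. ]
[276.5 212.4]
```

View pics/w13c.png

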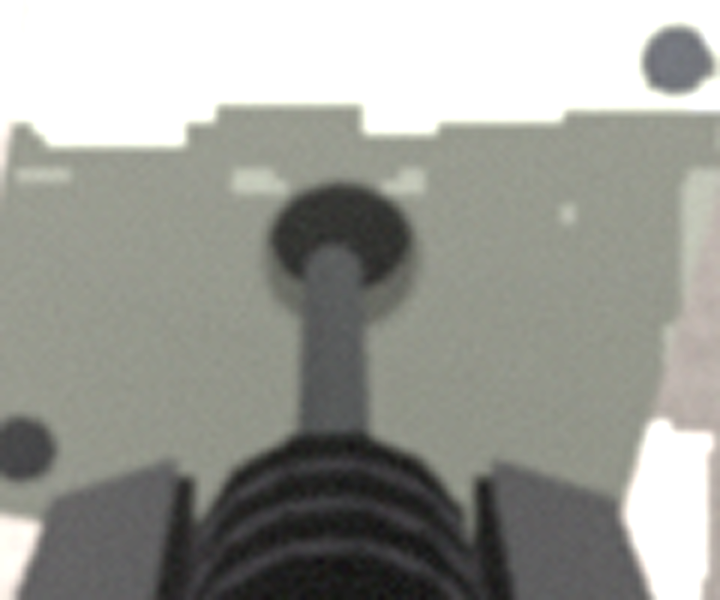

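Nearly centred. I'll trim 1 mm in y and lower the tip to about 65 mm above the bench.

Request:
drive_tool(
  series=[
    [[-0.01, 0.02, 0], [0, 0, 0], 10],
    [[0, 0, 0.1], [0, 0, 0], 10],
    [[0, 0, 0.2], [0, 0, 0], 10],
    [[0, 0, 0.2], [0, 0, 0], 10],
    [[0, 0, 0.2], [0, 0, 0], 10],
    [[0, 0, 0.2], [0, 0, 0], 10],
    [[0, 0, 0.2], [0, 0, 0], 10],
    [[0, 0, 0.1], [0, 0, 0], 10],
    [[0, 0, 0], [0, 0, 0], 10],
    [[0, 0, 0], [0, 0, 0], 10],
    [[0, 0, 0], [0, 0, 0], 10],
    [[0, 0, 0], [0, 0, 0], 10],
  ],
)

```text
t: 22.1
position: [0.5977, 0.0017, 0.1804]
tcp_rot: [-3.142, -0.001, -0.001]
force: [0.3, -0.5, -0.4]
gripper_width: 0.272
```

```bash
python3 - <<'E'
from h import *
d=grab('wrist','w14'); s=d['state']; print(s['t'],s['position'].round(4),np.round(s['tcp_rot'],4),s['gripper_width']*94,s['force'],abs(s['dq']).max())
p=s['position']
print('axis@.115',proj(d,[p[0],p[1],.115]).round(1),'hole',proj(d,(.5975,.0027,.115)).round(1))
a=cv2.resize(d['img'][190:290,215:335],None,fx=6,fy=6,interpolation=cv2.INTER_CUBIC)
cv2.imwrite('pics/w14c.png',np.clip(a*1.5,0,255).astype('uint8'))
for n in ('side','top'):
    d2=grab(n,n+'14'); print(n,'tip',proj(d2,p+[0,.001,-.1151]).round(1))
d2=pickle.load(open('side14.pkl','rb'));
cv2.imwrite('pics/side14c.png',cv2.resize(d2['img'][150:250,220:340],None,fx=6,fy=6,interpolation=cv2.INTER_CUBIC))
E
```

```text
22.1 [0.5977 0.0017 0.1804] [-3.1416e+00 -7.0000e-04 -6.0000e-04] 25.574862024344874 [ 0.3404544  -0.45250511 -0.40855017] 0.0016944211463032252
axis@.115 [277.  233.7] hole [275.4 233.9]
side tip [278.9 209.6]
top tip [273.4 199.8]
```

View pics/w14c.png

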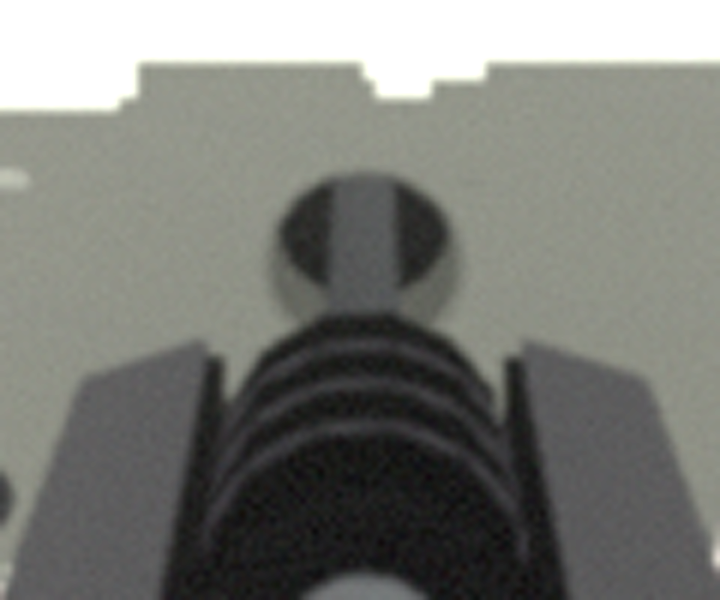

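View pics/side14c.png

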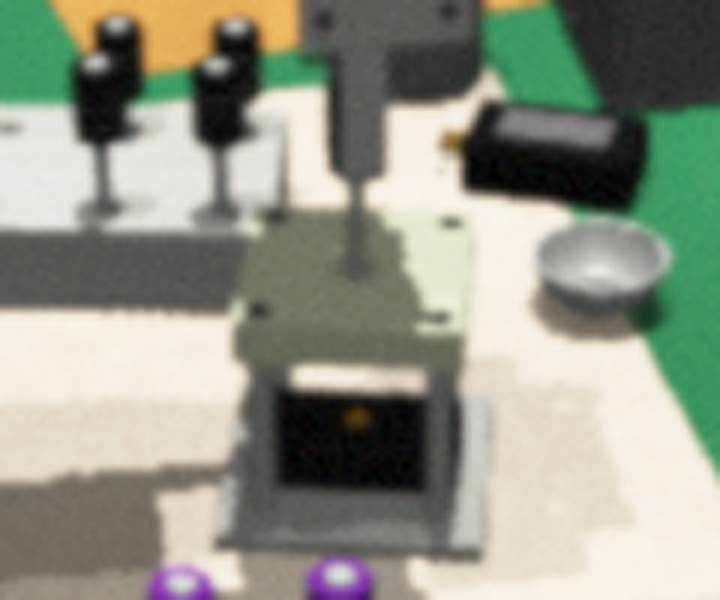

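View pics/top14.png

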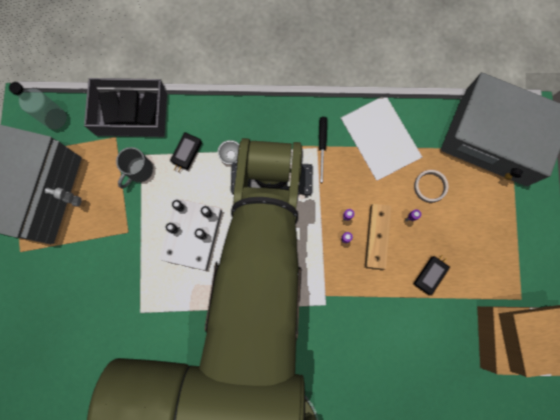

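Shank centred in the mouth: shank middle is at crop x of about 364 and mouth middle about 363. There is no contact force. The rack holds four probes and the bystanders haven't moved. Handing in.

```bash
python3 - <<'E'
from h import *
a=pickle.load(open('top0.pkl','rb'));b=pickle.load(open('top14.pkl','rb'))
C=cloud(b)
for n,p in dict(ms=(.5135,.2633,.108),mm=(.4972,.1851,.128),s=(.574,.252,.108),m=(.558,.173,.128)).items():
    u,v=proj(b,p).round().astype(int); print(n,C[v,u].round(3))
s=read_state(); print(s['t'],s['position'].round(4),s['force'].round(2),s['gripper_width'])
print(close_job())
E
```

```text
ms [0.513 0.262 0.112]
mm [0.497 0.185 0.128]
s [0.573 0.251 0.109]
m [0.558 0.173 0.128]
22.25 [0.5976 0.0017 0.1802] [ 0.42  0.15 -0.34] 0.2698803953458282
the job is handed in; nothing more can be done
None
```

The job is handed in at 22.25 s. The short and medium probes are in the rack, and the arm is holding the long probe still in the guide hole. The hand-in reports no verdict.

- **Short probe:** it is in the free end hole at about (0.574, 0.252), in the row with the short mate. Its top measured 109 mm and 108 mm means fully down.
- **Medium probe:** it is in the free end hole at about (0.558, 0.173), in the row with the medium mate. Its top measured 128–129 mm and 128 mm means fully down.
- **Long probe:** it is held upright through the guide plate, within about 1 mm of centre in the wrist view. The force was under 1 N and the arm was still.
- **Tip height:** it is about 65 mm, midway between the plate's underside (95 mm) and the stud (35 mm). I worked this out from the tool pose and the grasp offset, because no camera could see the tip below the plate.
- **Everything else:** both mates measured where they were before. The bystanders and purple look-alikes showed no movement in the last top view.

One measurement differed slightly: the short mate's top read 112 mm on a single depth pixel, against 110 mm at the start, which is within depth noise.

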